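# Set the mitre table to its red stop and lock it

## Task

Get the mitre table ready for the next trim cut: turn it by its black knob until it clicks into the stop where its yellow ear stands over the red lug. Then take the orange-handled locking pin out of its slanted wooden rest and guide it, still held, down through the ear and the red lug until its collar sits on the ear, and let go. Do not disturb the tape measure, the screw jar or the white offcut.

Things in the scene. Friction and masses are not known exactly. Their poses are not given: they have to be found in the camera images.
- mitre_base: The fixed base of the mitre table: dark steel disc, radius 118 mm, 28 mm high; origin at the underside on the turning axis, z up. On its rim are three fixed lugs 40 mm high, each with a vertical through hole of 12.5 mm diameter, 132 mm from the axis and 22.5 degrees apart: grey, red (the middle one), grey. The base does not move during a run.
- turntable (a joint): Angle of the turntable about the vertical axis through mitre_base's origin, rad, positive anticlockwise from above, range -0.6 to 1.3. It stays where it is left. Spring detents click at 0.393, 0.785 (ear over red lug) and 1.178; each draws the table in from 0.05 rad either side; up to 1.3 N m (9 N at the knob) is needed to pass one. It always starts below the first detent (-0.5 to 0.17).
- fence_top (a point): Middle of the top edge of the wooden fence on the turntable, 100 mm above the work surface; the fence is 170 x 14 mm, 66 mm from the turning axis, across from the knob. The turntable is an aluminium disc, radius 110 mm, its top 60 mm above the work surface.
- knob_top (a point): Centre of the top of the black upright round knob on the turntable, 140 mm from the turning axis: 26 mm diameter, 50 mm tall, its top 109 mm above the work surface; grip it from above with the fingertips 20 to 35 mm below this point, or push it sideways. It turns with the table. Its z axis is up.
- ear_hole (a point): Centre of the upper mouth of the hole in the yellow ear of the turntable, 60 mm above the work surface: vertical through hole of 12.5 mm diameter, ear 10 mm thick, 132 mm from the turning axis, 90 degrees clockwise (seen from above) of the knob. It turns with the table and passes above the lugs.
- red_hole (a point): Centre of the upper mouth of the 12.5 mm through hole in the fixed red lug, 40 mm above the work surface. z up.
- pin: Loose locking pin, 80 g. Origin at the centre of its lower tip, z along its axis towards the handle: steel shaft of 10 mm diameter from 0 to 50 mm (tapered over the last 6 mm), steel collar of 22 mm diameter from 50 to 54 mm, orange round handle of 18 mm diameter from 54 to 96 mm. It starts in the slanted rest.
- pin_grip (a point): Point on the pin's axis in the middle of the orange handle, 78 mm from the tip.
- pin_tip (a point): The pin's tip (same as the origin of pin).
- pin_rest: Fixed wooden rest, foot 110 x 75 x 12 mm, origin at the centre of its underside, z up. It carries a 50 mm block with a slanted 13 mm through hole in which the pin stands: the hole's axis leans 35 degrees from vertical, its upper end towards the rest's -x.
- rest_mouth (a point): Centre of the upper mouth of the slanted hole, 67 mm above the work surface.
- tape_measure: Bystander: yellow and black tape measure, 66 x 34 x 60 mm, origin at the centre of its underside.
- screw_jar: Bystander: amber jar with black lid, 60 mm diameter, 85 mm tall, origin at the centre of its underside.
- trim_offcut: Bystander: white trim offcut lying flat, 180 x 50 x 18 mm, origin at the centre of its underside.

How it is judged:
On the way, in this order (a step that is already met when the one before it is completed fails the run):
1. the turntable rests in the detent at the red lug (joint 0.785 rad within 0.022 rad), still for 0.3 s (value of joint turntable between 0.763 and 0.807 rad and velocity of joint turntable between -0.05 and 0.05 rad/s), for 0.3 s.
2. the pin, still held in the fingers, has its tip at least 12 mm below the top of the ear, inside the ear's hole (contact force between the fingers and pin above 0.5 N and z of pin_tip in the frame of ear_hole below -0.012 m and horizontal distance between pin_tip and ear_hole below 0.006 m), for 0.04 s.
At the end, for the whole second after the job is handed in: The turntable rests in the red lug's detent (0.785 within 0.022 rad); the released pin stands still and upright (within 0.1 rad) through ear and red lug, fully home: collar within 3 mm of the ear's top, tip within 4 mm of the red hole's axis (all of step 1 and z of pin_tip in the frame of red_hole below -0.027 m and horizontal distance between pin_tip and red_hole below 0.004 m and angle between pin's own z axis and vertical below 0.1 rad and linear speed of pin below 0.02 m/s); the robot touches nothing.
It fails at once if the tape measure is moved more than 25 mm or tipped over (distance of tape_measure from where it was at the start of the episode above 0.025 m or angle between tape_measure's own z axis and vertical above 0.4 rad).
It fails at once if the screw jar is moved more than 25 mm or tipped over (distance of screw_jar from where it was at the start of the episode above 0.025 m or angle between screw_jar's own z axis and vertical above 0.4 rad).
It fails at once if the white offcut is moved more than 25 mm or tipped over (distance of trim_offcut from where it was at the start of the episode above 0.025 m or angle between trim_offcut's own z axis and vertical above 0.4 rad).
It also fails if it takes over 67 s, if anything falls off the work surface, if the arm or the gripper's body presses on something with over 40 N, if the wrist force passes 120 N, or if a joint passes its speed limit or range.

## Robot

A 6-joint arm with a two-finger parallel gripper is mounted at the origin on the work surface. World frame = base frame: x ahead of the robot, y to its left, z up, the work surface at z = 0. Lengths are in m, angles in rad, forces in N, time in s.
With the tool pointing down it reaches from about 0.3 to 0.775 m from the base axis. Payload 14.6 kg.
Tool frame: the origin (TCP) lies at the centre of the arm's flange, where the gripper is bolted on; the fingertips stand 199 mm ahead of it and the grasp point (between the pads) lies 180 mm ahead of it; z points along the fingers, y is the line along which they close (so a half turn about z gives the same grasp; the last joint's range is limited). The gripper opens to 94 mm and grips with 3 to 60 N. Pads are 16 mm wide; open, the fingers measure 119 mm over their backs; the gripper's body (75 mm by 177 mm) begins 78 mm behind the grasp point.
Start: joints at [-1.392, 0.3, 1.521, -0, 1.321, -0.067], TCP at [0.134, -0.533, 0.405] pointing down, gripper open.
Joint ranges: [-3.03, 3.03], [-0.79, 2.21], [0.23, 2.52], [-1.04, 4.18], [0, 3.07], [-2.55, 2.55]. Speed limits (rad/s): [2.22, 2.22, 2.57, 3.14, 3.14, 3.14].

## Interface

Orientations are given as a unit quaternion [w, x, y, z].
In Python, from bench import env gives the robot as it stands.
- The arm moves only by the tool move_arm, never from a script. Its argument "series" is a list of rows, each an object with "dp": the shift along the tool's x, y, z scaled (see below), a list of three; "rot": the turn, a rotation vector about the tool's x, y, z scaled (see below), a list of three. In form: [{"dp": [x, y, z], "rot": [wx, wy, wz]}, ...]. A call has 1 to 10 rows; each row is the pose to reach, as a shift and turn from the pose commanded when the call began, along the tool's axes at that moment; what a row does not reach only later rows make up. The controller multiplies each number of a shift by 0.2 m and each number of a turn by 45 degrees. A row lasts 1/12 s, in which the tool goes at most 41.7 mm and 7.16 degrees, less where a joint would pass 70% of its speed; a pose out of reach is approached as far as the arm can. A call with a number of a shift or a turn outside -1 to 1 is refused whole. A call with a gripper value outside its range is refused whole. "claw" is the opening, from 0 (shut) to 1 (fully open), set as the call begins (left out, the last holds). The fingers move at their own pace and stop on an object; the grip force is fixed at half the most. Time passes only in rows, so rows that repeat a pose let the fingers close. It gives the time, the measured TCP pose, the force, the opening and the grip force at its end, in the units of the state.
- env.get_obs(): the state, without advancing time (a new reading comes with each control period).
- env.get_image(name): name is "side" or "top"; returns (picture, depth): 384x512x3 uint8, blue, green, red; 384x512 float32, m along the optical axis (not along the pixel's ray), 0 where there is no reading.
- env.camera_model(name): a dict with "K" (3x3 intrinsics, pixels), "position" and "rotation" of the camera in the world. Camera axes: x right, y down, z forward; pixel columns grow to the right and rows downward; lengths in m; the calibration is good to about 2 mm. A picture is of the moment at which its call begins. camera_model takes no time and is no camera call.
- env.close_job(): hands the job in; it is judged then, once.
Trained networks look in the newest picture that a camera, given by its name, has taken for a name from the list of things; names that differ only in an ending like _2 or _b are one class to them, and where a whole thing is asked for, a point or a joint stands for the part that bears it (a point fixed in the world has none). Each returns a list of dicts, best first, with "conf" (0 to 1); they miss things now and then, are a little off and sometimes report something else, mostly with a low value. They report only what shows in the picture. A call takes as long as a camera call.
- env.search_frame(camera, query): "extent" ([left, top, width, height] in pixels, round what is visible of it).
- env.cut_out(camera, query): "region" (384x512 bool, what is visible of it) and "extent" ([left, top, width, height] in pixels, round what is visible of it).
The state is a dict: "t": time; "joints": joint angles; "qvel": joint speeds; "joint_efforts": joint torques, N m; "ee_pos": TCP position; "orientation": TCP orientation; "wrist_force": force on the tool from outside, world axes, zero at the start; "wrist_torque": the same for the moment, N m; "finger_gap": opening from 0.0 (shut) to 1.0 (fully open); "finger_force": force on a finger pad.
Only numpy, scipy, OpenCV 4.12 (cv2) and the standard library are available. Lean on these libraries where they do the work, as an engineer would, in place of code of your own. Each camera call takes 0.05 s, during which the arm holds its last target. There are 200 camera calls.

## Working session

There is one attempt and no reset: what is moved stays moved. The work goes in short steps, Python scripts to look and compute and a tool call to move; the robot and the scene stay as the last step left them, time stands still between calls to the robot, and variables do not carry over. Pictures are saved under pics/ and viewed, at most 10 in all, crops included, and the job is handed in when it is done.

Besides the shell and the picture viewer there is one more tool, called after "Emit:" as a command line: name --argument value ..., lists and objects as JSON in quotes. move_arm: Moves the arm, as the interface text tells. Its arguments: {"type":"object","properties":{"series":{"type":"array"},"claw":{"type":"number"}},"required":["series"]}

```bash
mkdir -p pics; ls
cat > h.py <<'E'
import numpy as np, cv2
from bench import env
from scipy.spatial.transform import Rotation as R
def cloud(name):
    im,d=env.get_image(name); m=env.camera_model(name); K=np.array(m["K"])
    v,u=np.mgrid[:384,:512]
    pc=np.stack([(u-K[0,2])/K[0,0]*d,(v-K[1,2])/K[1,1]*d,d],-1)
    return im,d,pc@np.array(m["rotation"]).T+np.array(m["position"])
def pose():
    o=env.get_obs(); q=o["orientation"]; return np.array(o["ee_pos"]),R.from_quat([q[1],q[2],q[3],q[0]])
E
python3 - <<'E'
from h import *
print(env.get_obs())
ims=[]
for n in("top","side"):
    im,d,P=cloud(n); np.savez(f"{n}.npz",im=im,d=d,P=P); print(n,env.camera_model(n))
    cv2.imwrite(f"pics/{n}0.png",im)
    for q in ["mitre_base","turntable","knob_top","ear_hole","red_hole","pin","pin_rest","tape_measure","screw_jar","trim_offcut","fence_top"]:
        try:
            r=env.cut_out(n,q)
            for x in r[:2]:
                g=x["region"]&(d>0); p=P[g]
                print(n,q,round(x["conf"],2),np.round(x["extent"]),np.median(p,0).round(3),np.percentile(p,2,axis=0).round(3),np.percentile(p,98,axis=0).round(3))
        except Exception as e: print(q,e)
E
```

```text
pics
{'t': 0.0, 'joints': array([-1.39157446e+00,  3.00498841e-01,  1.52157155e+00, -2.37778937e-05,
        1.32068585e+00, -6.65782548e-02]), 'qvel': array([ 1.27755954e-03, -8.23434137e-05,  1.82693275e-05,  4.55980790e-04,
       -9.53905939e-05,  5.22421445e-04]), 'joint_efforts': array([ 3.81211576e-03, -5.31806195e+01, -3.52744603e+01,  7.08305812e-02,
        2.43988994e-02, -7.65982963e-05]), 'ee_pos': array([ 0.13383562, -0.53344253,  0.40407501]), 'orientation': array([-5.80220354e-04,  9.92456759e-01,  1.22593813e-01, -4.42492580e-05]), 'wrist_force': array([-0.76449819, -0.63039474, -0.95852885]), 'wrist_torque': array([ 0.00376183, -0.04614316, -0.04111495]), 'finger_force': 0.0, 'finger_gap': 0.999562513587607}Traceback (most recent call last):
  File "<stdin>", line 5, in <module>
  File "h.py", line 8, in cloud
    return im,d,pc@np.array(m["rotation"]).T+np.array(m["position"])
                ~~^~~~~~~~~~~~~~~~~~~~~~~~~~
ValueError: matmul: Input operand 1 has a mismatch in its core dimension 0, with gufunc signature (n?,k),(k,m?)->(n?,m?) (size 4 is different from 3)
```

```bash
sed -i 's|return im,d,pc@.*|q=m["rotation"]; return im,d,pc@R.from_quat([q[1],q[2],q[3],q[0]]).as_matrix().T+np.array(m["position"])|' h.py
cat > look.py <<'E'
from h import *
ims=[]
for n in("top","side"):
    im,d,P=cloud(n); np.savez(f"{n}.npz",im=im,d=d,P=P); print(n,env.camera_model(n))
    cv2.imwrite(f"pics/{n}0.png",im)
    for q in ["mitre_base","turntable","knob_top","ear_hole","red_hole","pin","pin_rest","tape_measure","screw_jar","trim_offcut","fence_top"]:
        try:
            r=env.cut_out(n,q)
            for x in r[:2]:
                g=x["region"]&(d>0); p=P[g]
                print(n,q,round(x["conf"],2),np.round(x["extent"]),np.median(p,0).round(3),np.percentile(p,2,axis=0).round(3),np.percentile(p,98,axis=0).round(3))
        except Exception as e: print(q,e)
E
python3 look.py
```

```text
top {'K': array([[388.9183823 ,   0.        , 245.77479428],
       [  0.        , 388.9183823 , 194.09163596],
       [  0.        ,   0.        ,   1.        ]]), 'position': array([0.42710154, 0.08040212, 1.18089859]), 'rotation': array([-0.04217048,  0.71000263, -0.70169277,  0.04177517])}
top mitre_base 0.73 [186. 146.  92.  86.] [0.59  0.116 0.06 ] [0.485 0.003 0.006] [0.697 0.232 0.102]
top mitre_base 0.52 [191. 141.  84.  89.] [0.601 0.109 0.061] [0.485 0.006 0.056] [0.697 0.214 0.103]
top turntable 0.64 [192. 141.  87.  88.] [0.601 0.11  0.061] [0.489 0.007 0.056] [0.697 0.216 0.102]
top ear_hole 0.83 [190. 141.  88.  90.] [0.601 0.109 0.061] [0.487 0.006 0.056] [0.698 0.214 0.103]
top pin 0.69 [193. 142.  82.  85.] [0.6   0.109 0.061] [0.488 0.009 0.056] [0.697 0.213 0.103]
top pin 0.5 [375. 204.  16.  11.] [ 0.525 -0.302  0.091] [ 0.508 -0.353  0.002] [ 0.544 -0.292  0.109]
top pin_rest 0.82 [354. 178.  34.  41.] [ 0.555 -0.285  0.045] [ 0.5   -0.332 -0.   ] [ 0.61  -0.254  0.082]
top pin_rest 0.57 [193. 140.  84.  89.] [0.6   0.109 0.061] [0.488 0.006 0.056] [0.697 0.211 
[... 1619 characters left out ...]
  0.092] [ 0.509 -0.315  0.064] [ 0.549 -0.286  0.107]
side pin_rest 0.75 [295. 314.  70.  64.] [ 0.542 -0.318  0.023] [ 0.502 -0.341  0.003] [ 0.611 -0.27   0.081]
side tape_measure 0.8 [152. 182.  30.  23.] [0.373 0.284 0.039] [0.341 0.278 0.006] [0.404 0.308 0.063]
side screw_jar 0.64 [372. 264.  33.  50.] [ 0.712 -0.249  0.06 ] [ 0.696 -0.265  0.008] [ 0.744 -0.216  0.087]
side trim_offcut 0.72 [210. 161.  61.  17.] [0.62  0.367 0.018] [0.54  0.349 0.002] [0.713 0.411 0.022]
side trim_offcut 0.2 [371. 267.  34.  44.] [ 0.712 -0.25   0.06 ] [ 0.696 -0.265  0.008] [ 0.747 -0.217  0.087]
side fence_top 0.94 [206. 173. 107.  64.] [0.593 0.093 0.061] [ 0.472 -0.005  0.046] [0.7   0.217 0.102]
```

View pics/top0.png

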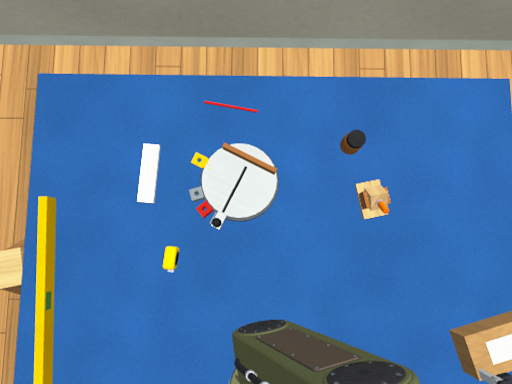

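View pics/side0.png

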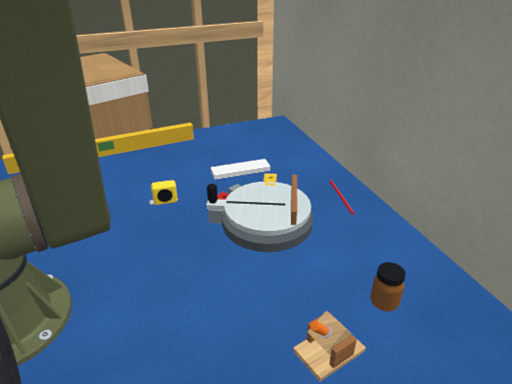

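```bash
cat > meas.py <<'E'
from h import *
from scipy.optimize import least_squares
def meas(n,save=None):
    im,d,P=cloud(n)
    if save: cv2.imwrite(save,im)
    hsv=cv2.cvtColor(im,cv2.COLOR_BGR2HSV).astype(int); H,S,V=hsv[...,0],hsv[...,1],hsv[...,2]
    X,Y,Z=P[...,0],P[...,1],P[...,2]; ok=d>0
    near=ok&(np.hypot(X-.595,Y-.11)<.19)
    alu=(near&(abs(Z-.06)<.006)&(S<70)&(V>120)).astype(np.uint8)
    alu=cv2.morphologyEx(alu,cv2.MORPH_OPEN,np.ones((9,9),np.uint8))
    c=max(cv2.findContours(alu,0,2)[0],key=cv2.contourArea)[:,0]
    # ray-plane intersection at 0.06
    m=env.camera_model(n);K=np.array(m["K"]);q=m["rotation"];Rc=R.from_quat([q[1],q[2],q[3],q[0]]);o=np.array(m["position"])
    def onz(uv,z):
        uv=np.atleast_2d(uv); r=Rc.apply(np.c_[(uv[:,0]-K[0,2])/K[0,0],(uv[:,1]-K[1,2])/K[1,1],np.ones(len(uv))]); return (o+r*((z-o[2])/r[:,2])[:,None])[:,:2]
    e=onz(c,.06)
    f=least_squares(lambda p:np.hypot(*(e-p[:2]).T)-p[2],[.595,.11,.11],loss="soft_l1",f_scale=.002)
    out={"disc":f.x.round(4)}
    def cen(msk,z):
        v,u=np.nonzero(msk); return (len(u),(u.mean().round(1),v.mean().round(1)),onz([u.mean(),v.mean()],z)[0].round(4),P[msk].mean(0).round(4))
    out["knob"]=cen(near&(V<60)&(abs(Z-.109)<.006),.109)
    red=near&((H<6)|(H>174))&(S>150)&(V>90)
    out["red"]=cen(red&(abs(Z-.04)<.005),.04) if (red&(abs(Z-.04)<.005)).any() else None
    yel=near&(H>20)&(H<35)&(S>150)&(V>120)&(abs(Z-.06)<.006)
    out["ear"]=cen(yel,.06) if yel.any() else None
    gry=near&(S<60)&(V>60)&(abs(Z-.04)<.004)
    out["grey"]=cen(gry,.04) if gry.any() else None
    org=ok&(np.hypot(X-.555,Y+.29)<.09)&(H>4)&(H<16)&(S>200)&(V>150)&(Z>.06)
    if org.sum()>5:
        p=P[org];out["pin"]=cen(org,.09);w,vv=np.linalg.eigh(np.cov(p.T));out["pinaxis"]=vv[:,2].round(3);out["pz"]=(p[:,2].min().round(4),p[:,2].max().round(4))
    rest=ok&(np.hypot(X-.555,Y+.29)<.1)&(abs(Z-.012)<.004)
    v,u=np.nonzero(ok&(np.hypot(X-.555,Y+.29)<.1)&(Z>.006)&(S<190)|org)
    p=np.c_[X[v,u],Y[v,u]].astype(np.float32); low=Z[v,u]<.018
    out["foot"]=cv2.minAreaRect(p[low]); return out
if __name__=="__main__":
    for n in("top","side"):
        print(n)
        for k,v in meas(n).items(): print("  ",k,v)
E
python3 meas.py
python3 - <<'E'
import cv2,numpy as np
a=cv2.imread('pics/side0.png')[300:384,280:380];b=cv2.imread('pics/top0.png')[165:225,340:400]
c=cv2.imread('pics/top0.png')[130:240,180:290]
r=lambda x,s:cv2.resize(x,s,interpolation=cv2.INTER_CUBIC)
cv2.imwrite('pics/c.png',np.hstack([r(a,(476,400)),r(b,(320,400))]))
E
```

```text
top
   disc [0.5998 0.1628 0.0588]
   knob (50, (np.float64(215.8), np.float64(222.1)), array([0.4764, 0.1633]), array([0.4764, 0.1633, 0.1094]))
   red (121, (np.float64(204.1), np.float64(208.8)), array([0.5184, 0.2039]), array([0.5183, 0.2038, 0.0406]))
   ear (137, (np.float64(199.5), np.float64(160.3)), array([0.659 , 0.2188]), array([0.6589, 0.2188, 0.0605]))
   grey (127, (np.float64(198.4), np.float64(195.9)), array([0.5563, 0.2216]), array([0.5563, 0.2216, 0.0405]))
   pin (46, (np.float64(382.3), np.float64(207.2)), array([ 0.5247, -0.3028]), array([ 0.5243, -0.301 ,  0.0948]))
   pinaxis [-0.704 -0.197  0.683]
   pz (np.float64(0.0774), np.float64(0.1073))
   foot ((0.5398873686790466, -0.2913194000720978), (0.15196886658668518, 0.18703405559062958), 11.04498291015625)
side
   disc [0.5803 0.0742 0.0778]
   knob (43, (np.float64(211.2), np.float64(187.0)), array([0.4754, 0.1572]), array([0.4759, 0.1591, 0.1078]))
   red (48, (np.float64(222.1), np.float64(195.5)), array([0.5175, 0.2117]), array([0.5171, 0.2104, 0.0409]))
   ear (90, (np.float64(269.7), np.float64(177.8)), array([0.6599, 0.2188]), array([0.6594, 0.2175, 0.061 ]))
   grey (99, (np.float64(225.4), np.float64(198.4)), array([0.5214, 0.1948]), array([0.5227, 0.1956, 0.0406]))
   pin (145, (np.float64(318.4), np.float64(327.2)), array([ 0.5249, -0.3045]), array([ 0.5214, -0.3098,  0.0977]))
   pinaxis [-0.733  0.1    0.673]
   pz (np.float64(0.0767), np.float64(0.1086))
   foot ((0.558110773563385, -0.2983874976634979), (0.11120434105396271, 0.07568306475877762), 12.105644226074219)
```

View pics/c.png

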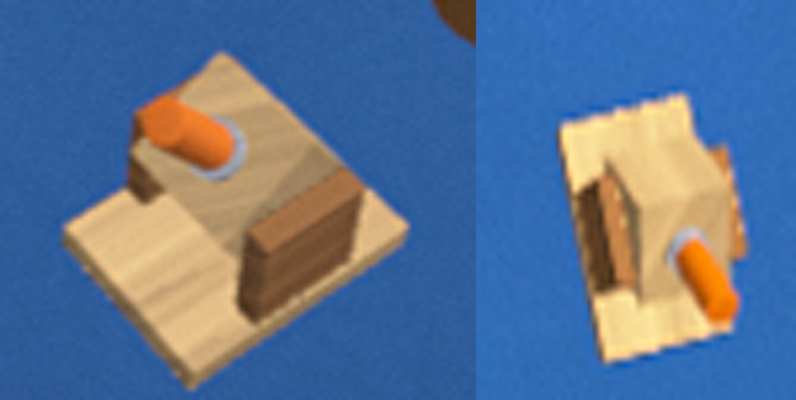

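```bash
cat > fit.py <<'E'
from h import *
from scipy.optimize import least_squares
for n in("top","side"):
    z=np.load(n+".npz"); im,d,P=z["im"],z["d"],z["P"]
    hsv=cv2.cvtColor(im,cv2.COLOR_BGR2HSV).astype(int); H,S,V=[hsv[...,i] for i in range(3)]
    X,Y,Z=P[...,0],P[...,1],P[...,2]; ok=d>0
    a=ok&(abs(Z-.06)<.006)&(np.hypot(X-.595,Y-.11)<.13)&~((H>20)&(H<35)&(S>150))
    m=cv2.morphologyEx(a.astype(np.uint8),cv2.MORPH_OPEN,cv2.getStructuringElement(2,(13,13)))
    c=max(cv2.findContours(m,0,cv2.CHAIN_APPROX_NONE)[0],key=cv2.contourArea)[:,0]; e=P[c[:,1],c[:,0],:2]
    f=least_squares(lambda p:np.hypot(*(e-p[:2]).T)-.110,[.595,.11],loss="cauchy",f_scale=.0015)
    r=np.hypot(*(e-f.x).T)-.11
    print(n,"disc",f.x.round(4),len(e),(abs(r)<.003).sum())
    org=ok&(np.hypot(X-.555,Y+.29)<.09)&(H>4)&(H<16)&(S>200)&(V>120)&(Z>.06)
    np.save(n+"_org.npy",P[org])
p=np.vstack([np.load("top_org.npy"),np.load("side_org.npy")])
for az in (10,12.1,14):
    ax=np.array([-np.cos(np.radians(az))*np.sin(np.radians(35)),-np.sin(np.radians(az))*np.sin(np.radians(35)),np.cos(np.radians(35))])
    for nm,q in(("both",p),("top",np.load("top_org.npy")),("side",np.load("side_org.npy"))):
        def res(s):
            g=np.array([s[0],s[1],.09]); w=q-g; t=w@ax; rr=np.linalg.norm(w-np.outer(t,ax),axis=1)
            return np.where(t<.016,rr-.009,0)
        f=least_squares(res,[.53,-.305],loss="soft_l1",f_scale=.001); print(az,nm,f.x.round(4),f.cost*1e6/len(q))
k=[np.array([.4764,.1633]),np.array([.4754,.158])];
g=least_squares(lambda s:[1e0*v for v in np.r_[
 s[0]+.14*np.cos(s[2])-.4760, s[1]+.14*np.sin(s[2])-.1615,
 s[0]+.132*np.cos(s[2]-np.pi/2)-.6594, s[1]+.132*np.sin(s[2]-np.pi/2)-.2188,
 s[0]+.132*np.cos(s[3])-.518, s[1]+.132*np.sin(s[3])-.2045]],[.595,.11,2.7,2.4])
print(g.x.round(4),g.fun.round(4));
E
python3 fit.py
```

```text
top disc [0.6047 0.1003] 324 70
side disc [0.6052 0.1018] 190 85
10 both [ 0.5254 -0.3047] 0.2169035732000032
10 top [ 0.5248 -0.3057] 0.2902652791945793
10 side [ 0.5253 -0.3044] 0.13996195719576485
12.1 both [ 0.5257 -0.3046] 0.22829888736222834
12.1 top [ 0.5233 -0.3054] 0.33439876322413314
12.1 side [ 0.5253 -0.3044] 0.14913439943106716
14 both [ 0.5254 -0.3047] 0.23656539891166886
14 top [ 0.5234 -0.3054] 0.3270094869924032
14 side [ 0.5254 -0.3042] 0.15697505386284266
[0.6012 0.1006 2.6866 2.2458] [-0.0005  0.0006 -0.0002  0.0003  0.0007 -0.0009]
```

```bash
cat > plan.py <<'E'
from h import *
import sys
def tool(psi,tilt=0,az=None):
    p=np.radians(psi+90); x=np.array([np.cos(p),np.sin(p),0]); y=np.array([np.cos(p-np.pi/2),np.sin(p-np.pi/2),0])
    M=R.from_matrix(np.c_[x,y,[0,0,-1]]); return M*R.from_rotvec([0,np.radians(tilt),0])
def to(grasp,psi,tilt=0,p0=None,R0=None):
    """grasp = grasp point world -> printed dp, rot for move_arm from the measured pose"""
    p,Rm=pose(); p=p if p0 is None else p0; Rm=Rm if R0 is None else R0
    T=tool(psi,tilt); tcp=np.array(grasp)-.18*T.apply([0,0,1])
    dp=Rm.inv().apply(tcp-p)/.2; rv=(Rm.inv()*T).as_rotvec()/np.radians(45)
    print("dp",dp.round(3),"rot",rv.round(3)); return tcp,T
E
python3 - <<'E'
from plan import *
p,Rm=pose(); print(p,Rm.as_matrix().round(3))
to([.476,.162,.17],-90.3); to([.3,-.2,.2],-90.3)
E
```

```text
[ 0.13381532 -0.53346672  0.40463659] [[ 0.97   0.243 -0.   ]
 [ 0.243 -0.97   0.   ]
 [-0.    -0.    -1.   ]]
dp [ 2.506 -2.957  0.273] rot [-0.    0.    0.32]
dp [ 1.212 -1.415  0.123] rot [-0.    0.    0.32]
```

Emit:
move_arm --series '[{"dp": [0.83,-0.98,0],"rot": [0,0,0.1]},{"dp": [0.83,-0.98,0],"rot": [0,0,0.1]},{"dp": [0.83,-0.98,0],"rot": [0,0,0.1]},{"dp": [0.83,-0.98,0],"rot": [0,0,0.1]},{"dp": [0.83,-0.98,0],"rot": [0,0,0.1]},{"dp": [0.83,-0.98,0],"rot": [0,0,0.1]},{"dp": [0.83,-0.98,0],"rot": [0,0,0.1]},{"dp": [0.83,-0.98,0],"rot": [0,0,0.1]}]' --claw 1

```text
t: 2.02
ee_pos: [0.2479, -0.3014, 0.4051]
orientation: [0.001, 0.996, 0.085, 0.0]
wrist_force: [-0.6, 0.3, -0.0]
finger_gap: 0.998
finger_force: 0.0
```

```bash
python3 -c "
from plan import *
print(pose()[0]);to([.476,.162,.17],-90.3)"
```

```text
[ 0.24785875 -0.30142361  0.40512167]
dp [ 1.517 -2.09   0.274] rot [ 0.001 -0.001  0.224]
```

Emit:
move_arm --series '[{"dp": [0.7,-1,0],"rot": [0,0,0.11]},{"dp": [0.7,-1,0],"rot": [0,0,0.11]},{"dp": [0.7,-1,0],"rot": [0,0,0.11]},{"dp": [0.7,-1,0],"rot": [0,0,0.11]},{"dp": [0.7,-1,0],"rot": [0,0,0.11]},{"dp": [0.7,-1,0],"rot": [0,0,0.11]},{"dp": [0.7,-1,0],"rot": [0,0,0.11]},{"dp": [0.7,-1,0],"rot": [0,0,0.11]}]'

```text
t: 2.68
ee_pos: [0.3526, -0.0822, 0.4046]
orientation: [0.0, 0.999, 0.042, -0.0]
wrist_force: [0.3, 0.2, -0.0]
finger_gap: 1.0
finger_force: 0.0
```

```bash
python3 -c "
from plan import *
print(pose()[0]);to([.476,.162,.17],-90.3)"
```

```text
[ 0.35261654 -0.08219841  0.40461564]
dp [ 0.717 -1.165  0.273] rot [0.    0.    0.114]
```

Emit:
move_arm --series '[{"dp": [0.6,-1,0.2],"rot": [0,0,0.114]},{"dp": [0.6,-1,0.2],"rot": [0,0,0.114]},{"dp": [0.6,-1,0.2],"rot": [0,0,0.114]},{"dp": [0.6,-1,0.2],"rot": [0,0,0.114]},{"dp": [0.6,-1,0.2],"rot": [0,0,0.114]},{"dp": [0.6,-1,0.2],"rot": [0,0,0.114]},{"dp": [0.6,-1,0.2],"rot": [0,0,0.114]},{"dp": [0.6,-1,0.2],"rot": [0,0,0.114]}]'

```text
t: 3.35
ee_pos: [0.4564, 0.1255, 0.3638]
orientation: [0.0, 1.0, -0.004, -0.001]
wrist_force: [0.2, 0.2, 0.3]
finger_gap: 0.999
finger_force: 0.0
```

```bash
python3 -c "
from plan import *
print(pose()[0],pose()[1].as_matrix().round(3));to([.476,.1615,.098],-90.3)"
```

```text
[0.45636025 0.12549575 0.36377164] [[ 1.    -0.009 -0.002]
 [-0.009 -1.    -0.001]
 [-0.002  0.001 -1.   ]]
dp [ 0.097 -0.181  0.429] rot [ 0.001  0.002 -0.005]
```

Emit:
move_arm --series '[{"dp": [0.097,-0.181,0.0],"rot": [0,0,0]},{"dp": [0.097,-0.181,0.0],"rot": [0,0,0]},{"dp": [0.097,-0.181,0.22],"rot": [0,0,0]},{"dp": [0.097,-0.181,0.429],"rot": [0,0,0]},{"dp": [0.097,-0.181,0.429],"rot": [0,0,0]},{"dp": [0.097,-0.181,0.429],"rot": [0,0,0]}]'

```text
t: 3.85
ee_pos: [0.4753, 0.1607, 0.2783]
orientation: [0.001, 1.0, -0.005, -0.002]
wrist_force: [0.3, -0.3, 2.0]
finger_gap: 0.997
finger_force: 0.0
```

Emit:
move_arm --series '[{"dp": [0,0,0],"rot": [0,0,0]},{"dp": [0,0,0],"rot": [0,0,0]},{"dp": [0,0,0],"rot": [0,0,0]},{"dp": [0,0,0],"rot": [0,0,0]},{"dp": [0,0,0],"rot": [0,0,0]},{"dp": [0,0,0],"rot": [0,0,0]},{"dp": [0,0,0],"rot": [0,0,0]},{"dp": [0,0,0],"rot": [0,0,0]}]' --claw 0

```text
t: 4.52
ee_pos: [0.475, 0.1627, 0.2789]
orientation: [-0.0, 1.0, -0.004, 0.0]
wrist_force: [0.3, 0.3, -0.4]
finger_gap: 0.465
finger_force: 0.0
```

```bash
cat > arc.py <<'E'
from plan import *
import sys
# follow arc about C from the present grasp point: steps (deg)
C=np.array([.604,.101]); p,Rm=pose(); g=p+.18*Rm.apply([0,0,1]); a0=np.arctan2(*(g[:2]-C)[::-1]); r=np.hypot(*(g[:2]-C))
print("angle",np.degrees(a0),"r",r,"z",g[2],env.get_obs()["finger_gap"])
for s in map(float,sys.argv[1:]):
    a=a0+np.radians(s); q=C+.140*np.array([np.cos(a),np.sin(a)])
    T=R.from_euler("z",s,degrees=True)*Rm
    d=Rm.inv().apply(np.r_[q,g[2]]-.18*T.apply([0,0,1])-p)/.2; rv=(Rm.inv()*T).as_rotvec()/np.radians(45)
    print(s,d.round(3),rv.round(3))
E
python3 arc.py 5 10 15 20 25 30
```

```text
angle 154.43495088727545 r 0.1429453697814757 z 0.09894800419380106 0.4652797198772657
5.0 [-0.01   0.063 -0.   ] [ 0.    -0.    -0.111]
10.0 [-0.029  0.121 -0.   ] [ 0.    -0.    -0.222]
15.0 [-0.042  0.18  -0.   ] [ 0.    -0.    -0.333]
20.0 [-0.05   0.241 -0.   ] [ 0.    -0.    -0.444]
25.0 [-0.053  0.302 -0.   ] [ 0.    -0.    -0.556]
30.0 [-0.05   0.363 -0.   ] [ 0.    -0.    -0.667]
```

Emit:
move_arm --series '[{"dp": [0,0,0],"rot": [0,0,0]},{"dp": [0,0,0],"rot": [0,0,0]},{"dp": [0,0,0],"rot": [0,0,0]},{"dp": [0,0,0],"rot": [0,0,0]},{"dp": [0,0,0],"rot": [0,0,0]},{"dp": [0,0,0],"rot": [0,0,0]}]' --claw 0

```text
t: 5.02
ee_pos: [0.475, 0.1627, 0.2788]
orientation: [-0.0, 1.0, -0.004, -0.0]
wrist_force: [-1.8, 0.3, 0.1]
finger_gap: 0.27
finger_force: 30.0
```

Emit:
move_arm --series '[{"dp": [-0.01,0.06,0],"rot": [0,0,-0.11]},{"dp": [-0.028,0.12,0],"rot": [0,0,-0.22]},{"dp": [-0.041,0.18,0],"rot": [0,0,-0.33]},{"dp": [-0.05,0.24,0],"rot": [0,0,-0.44]},{"dp": [-0.053,0.302,0],"rot": [0,0,-0.555]},{"dp": [-0.05,0.363,0],"rot": [0,0,-0.665]},{"dp": [-0.05,0.363,0],"rot": [0,0,-0.665]}]'

```text
t: 5.6
ee_pos: [0.4635, 0.0889, 0.2787]
orientation: [-0.0, 0.967, 0.257, -0.002]
wrist_force: [-15.6, 2.6, 10.0]
finger_gap: 0.268
finger_force: 30.0
```

```bash
python3 arc.py 5 10 15 20 25 30 35
```

```text
angle -175.0593892758427 r 0.14177980070405075 z 0.09870481513967297 0.2675605453325672
5.0 [-0.015  0.06  -0.   ] [-0.    -0.    -0.111]
10.0 [-0.033  0.118 -0.   ] [-0.001 -0.    -0.222]
15.0 [-0.046  0.177 -0.   ] [-0.001 -0.001 -0.333]
20.0 [-0.054  0.237 -0.   ] [-0.002 -0.001 -0.444]
25.0 [-0.056  0.298 -0.   ] [-0.002 -0.001 -0.556]
30.0 [-0.053  0.359 -0.   ] [-0.003 -0.001 -0.667]
35.0 [-0.045  0.419 -0.001] [-0.003 -0.001 -0.778]
```

```bash
sed -i 's/C=np.array.*; p,Rm/C=np.array([.602,.101]); p,Rm/' arc.py; python3 arc.py 6 12 18 24 30 34
```

```text
angle -174.98878929745106 r 0.13978733781875244 z 0.09870481513967297 0.2675605453325672
6.0 [-0.028  0.067 -0.   ] [-0.001 -0.    -0.133]
12.0 [-0.048  0.137 -0.   ] [-0.001 -0.    -0.267]
18.0 [-0.06   0.209 -0.   ] [-0.002 -0.001 -0.4  ]
24.0 [-0.065  0.282 -0.   ] [-0.002 -0.001 -0.533]
30.0 [-0.062  0.355 -0.   ] [-0.003 -0.001 -0.667]
34.0 [-0.056  0.403 -0.   ] [-0.003 -0.001 -0.756]
```

Emit:
move_arm --series '[{"dp": [-0.028,0.067,0],"rot": [0,0,-0.13]},{"dp": [-0.048,0.137,0],"rot": [0,0,-0.26]},{"dp": [-0.06,0.209,0],"rot": [0,0,-0.4]},{"dp": [-0.065,0.282,0],"rot": [0,0,-0.53]},{"dp": [-0.062,0.355,0],"rot": [0,0,-0.66]},{"dp": [-0.056,0.403,0],"rot": [0,0,-0.755]},{"dp": [-0.056,0.403,0],"rot": [0,0,-0.755]},{"dp": [-0.056,0.403,0],"rot": [0,0,-0.755]}]'

```text
t: 6.27
ee_pos: [0.4942, 0.0136, 0.2787]
orientation: [0.0, 0.851, 0.525, -0.001]
wrist_force: [-5.5, -7.6, 3.7]
finger_gap: 0.266
finger_force: 30.0
```

```bash
python3 arc.py 1; python3 -c "
from meas import *
print(env.get_obs()['wrist_force'])
r=meas('side','pics/side1.png')
for k in('knob','red','ear'):print(k,r[k])
im=cv2.imread('pics/side1.png')[150:270,180:340]
cv2.imwrite('pics/s1.png',cv2.resize(im,(800,600),interpolation=cv2.INTER_CUBIC))"
```

```text
angle -140.96862223765362 r 0.13915144951381256 z 0.09874007110642175 0.2661738977018817
1.0 [-0.009  0.009  0.   ] [-0.    -0.    -0.022]
[-5.49102044 -7.55702886  3.68846219]
knob (62, (np.float64(237.4), np.float64(218.9)), array([0.4916, 0.0079]), array([0.492 , 0.0092, 0.1081]))
red (33, (np.float64(219.8), np.float64(198.9)), array([0.5067, 0.1982]), array([0.5069, 0.1987, 0.0396]))
ear (11, (np.float64(233.6), np.float64(194.1)), array([0.5393, 0.1775]), array([0.5387, 0.1757, 0.0613]))
```

View pics/s1.png

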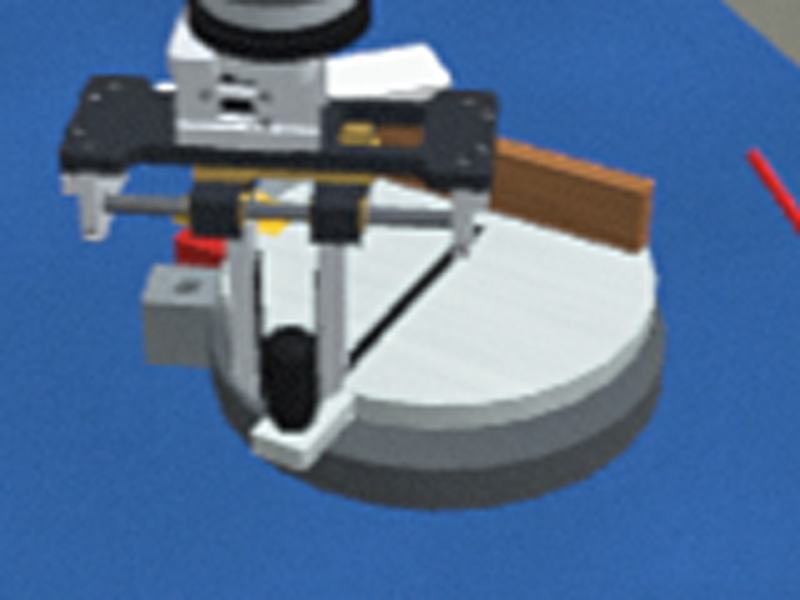

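Emit:
move_arm --series '[{"dp": [0,0,0],"rot": [0,0,0]},{"dp": [0,0,0],"rot": [0,0,0]},{"dp": [0,0,0],"rot": [0,0,0]},{"dp": [0,0,0],"rot": [0,0,0]},{"dp": [0,0,0],"rot": [0,0,0]},{"dp": [0,0,-0.2],"rot": [0,0,0]},{"dp": [0,0,-0.4],"rot": [0,0,0]},{"dp": [0,0,-0.6],"rot": [0,0,0]},{"dp": [0,0,-0.7],"rot": [0,0,0]},{"dp": [0,0,-0.7],"rot": [0,0,0]}]' --claw 1

```text
t: 7.15
ee_pos: [0.4943, 0.0145, 0.4237]
orientation: [0.002, 0.851, 0.526, 0.003]
wrist_force: [0.2, 0.5, 0.7]
finger_gap: 0.942
finger_force: 0.0
```

```bash
python3 -c "
from meas import *
for n in('side','top'):
  r=meas(n,'pics/%s2.png'%n)
  for k in('knob','red','ear'):print(n,k,r[k])
from plan import *
print(pose()[0]);to([.515,-.307,.25],-78)"
```

```text
side knob (55, (np.float64(237.9), np.float64(219.3)), array([0.4921, 0.0063]), array([0.4928, 0.0083, 0.1075]))
side red (36, (np.float64(220.0), np.float64(198.5)), array([0.5078, 0.1998]), array([0.5078, 0.1996, 0.0402]))
side ear (128, (np.float64(223.8), np.float64(191.0)), array([0.5198, 0.2016]), array([0.5198, 0.2014, 0.0602]))
top knob (0, (np.float64(nan), np.float64(nan)), array([nan, nan]), array([nan, nan, nan]))
top red (3, (np.float64(205.3), np.float64(211.7)), array([0.5099, 0.2001]), array([0.51  , 0.2003, 0.0377]))
top ear (197, (np.float64(205.6), np.float64(205.7)), array([0.5256, 0.1976]), array([0.5256, 0.1975, 0.0604]))
[0.49412515 0.01447829 0.41891339]
dp [-1.391  0.813 -0.055] rot [ 1.000e-03 -1.000e-03  1.142e+00]meas.py:20: RuntimeWarning: Mean of empty slice.
  v,u=np.nonzero(msk); return (len(u),(u.mean().round(1),v.mean().round(1)),onz([u.mean(),v.mean()],z)[0].round(4),P[msk].mean(0).round(4))
  ret = ret.dtype.type(ret / rcount)
  ret = um.true_divide(
```

Emit:
move_arm --series '[{"dp": [-0.95,0.5,0],"rot": [0,0,0.9]},{"dp": [-0.95,0.5,0],"rot": [0,0,0.9]},{"dp": [-0.95,0.5,0],"rot": [0,0,0.9]},{"dp": [-0.95,0.5,0],"rot": [0,0,0.9]},{"dp": [-0.95,0.5,0],"rot": [0,0,0.9]},{"dp": [-0.95,0.5,0],"rot": [0,0,0.9]},{"dp": [-0.95,0.5,0],"rot": [0,0,0.9]},{"dp": [-0.95,0.5,0],"rot": [0,0,0.9]}]'

```text
t: 7.92
ee_pos: [0.4986, -0.2002, 0.4173]
orientation: [-0.001, 0.98, 0.2, -0.001]
wrist_force: [0.9, 0.2, 1.0]
finger_gap: 0.999
finger_force: 0.0
```

```bash
python3 -c "
from plan import *
print(pose()[0])
ax=tool(-78,35).apply([0,0,-1]);print(ax)
g=np.array([.5257,-.3046,.09])
to(g+.09*ax,-78,35); to(g+.002*ax,-78,35)
im,d=env.get_image('top'); cv2.imwrite('pics/t3.png',cv2.resize(im[180:240,175:255],(800,600),interpolation=cv2.INTER_CUBIC))
im,d=env.get_image('side'); cv2.imwrite('pics/s3.png',cv2.resize(im[170:230,190:270],(800,600),interpolation=cv2.INTER_CUBIC))
"
```

```text
[ 0.49860236 -0.20019813  0.41727313]
[-0.56104242 -0.11925325  0.81915204]
dp [-0.839  0.387  0.531] rot [-0.077  0.778  0.237]
dp [-0.59   0.436  0.891] rot [-0.077  0.778  0.237]
```

View pics/t3.png

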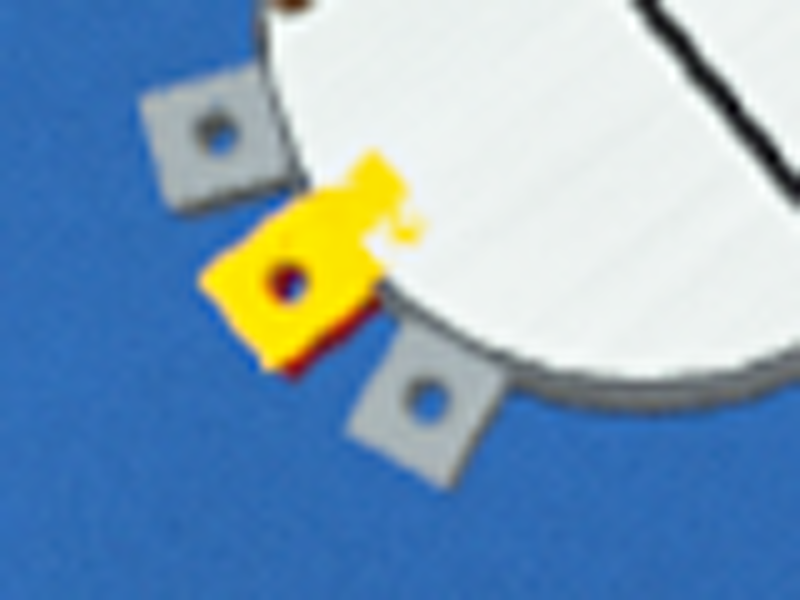

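View pics/s3.png

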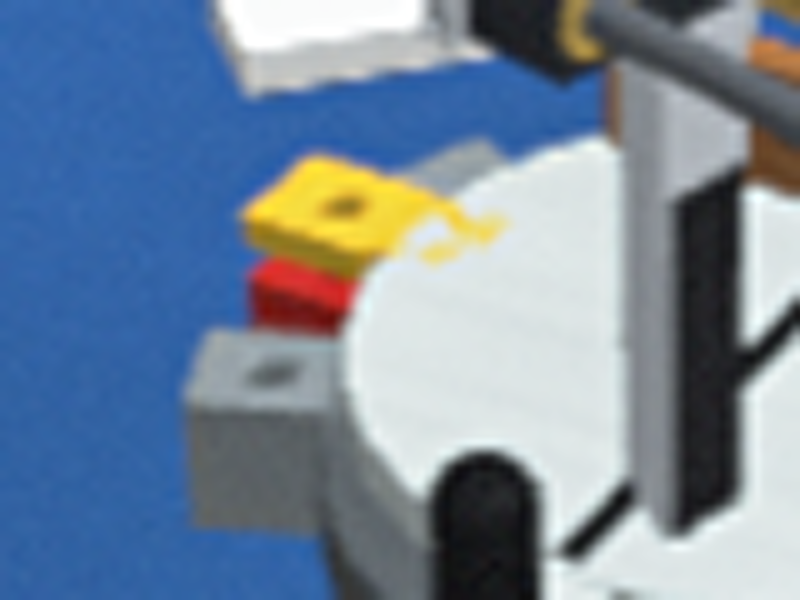

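```bash
cat > onz.py <<'E'
from h import *
def onz(n,uv,z):
    m=env.camera_model(n);K=np.array(m["K"]);q=m["rotation"];o=np.array(m["position"])
    r=R.from_quat([q[1],q[2],q[3],q[0]]).apply([(uv[0]-K[0,2])/K[0,0],(uv[1]-K[1,2])/K[1,1],1]); return (o+r*(z-o[2])/r[2])[:2]
E
python3 -c "
from onz import *
print(onz('top',(203.45,207.85),.06),onz('side',(224.15,190.25),.06))
a,b=onz('top',(196.15,192.75),.04),onz('top',(217.35,219.55),.04); print(a,b,np.hypot(*(a-b)))
m=(a+b)/2; h=np.array([b[1]-a[1],a[0]-b[0]])/np.hypot(*(a-b)); print('red from greys',m+.132*(1-np.cos(np.radians(22.5)))*-h,m+.132*(1-np.cos(np.radians(22.5)))*h)
print('axis',m-.132*np.cos(np.radians(22.5))*h,m+.132*np.cos(np.radians(22.5))*h)
print(onz('side',(216.85,206.85),.04))"
```

```text
[0.51938701 0.20367125] [0.52189615 0.20463597]
[0.5655255  0.22854772] [0.48712545 0.16427945] 0.10137543494437984
red from greys [0.53269548 0.18864291] [0.51995548 0.20418426]
axis [0.6036386 0.1021003] [0.44901236 0.29072687]
[0.48853701 0.16561336]
```

Emit:
move_arm --series '[{"dp": [-0.84,0.387,0.2],"rot": [-0.077,0.778,0.237]},{"dp": [-0.84,0.387,0.2],"rot": [-0.077,0.778,0.237]},{"dp": [-0.84,0.387,0.2],"rot": [-0.077,0.778,0.237]},{"dp": [-0.84,0.387,0.3],"rot": [-0.077,0.778,0.237]},{"dp": [-0.84,0.387,0.4],"rot": [-0.077,0.778,0.237]},{"dp": [-0.84,0.387,0.531],"rot": [-0.077,0.778,0.237]},{"dp": [-0.84,0.387,0.531],"rot": [-0.077,0.778,0.237]},{"dp": [-0.84,0.387,0.531],"rot": [-0.077,0.778,0.237]}]'

```text
t: 8.68
ee_pos: [0.3745, -0.3361, 0.3125]
orientation: [-0.031, 0.948, 0.1, 0.299]
wrist_force: [0.5, -0.4, 1.1]
finger_gap: 1.001
finger_force: 0.0
```

```bash
python3 -c "
from plan import *
print(pose()[0])
ax=tool(-78,35).apply([0,0,-1])
g=np.array([.5257,-.3046,.09])
to(g+.09*ax,-78,35); to(g+.002*ax,-78,35)
"
```

```text
[ 0.37447847 -0.33613449  0.31249011]
dp [-0.005  0.003  0.004] rot [-0. -0.  0.]
dp [-0.005  0.003  0.444] rot [-0. -0.  0.]
```

Emit:
move_arm --series '[{"dp": [0,0,0.12],"rot": [0,0,0]},{"dp": [0,0,0.24],"rot": [0,0,0]},{"dp": [0,0,0.34],"rot": [0,0,0]},{"dp": [0,0,0.4],"rot": [0,0,0]},{"dp": [0,0,0.44],"rot": [0,0,0]},{"dp": [0,0,0.44],"rot": [0,0,0]},{"dp": [0,0,0.44],"rot": [0,0,0]}]'

```text
t: 9.27
ee_pos: [0.424, -0.3264, 0.2417]
orientation: [-0.03, 0.948, 0.1, 0.3]
wrist_force: [-0.0, -0.0, -0.2]
finger_gap: 0.999
finger_force: 0.0
```

```bash
python3 -c "
from plan import *
o=env.get_obs();print(pose()[0],o['wrist_force'])
to(np.array([.5257,-.3046,.09]),-78,35)
im,d=env.get_image('side'); cv2.imwrite('pics/s4.png',cv2.resize(im[264:384,260:420],(800,600),interpolation=cv2.INTER_CUBIC))
"
```

```text
[ 0.42397165 -0.32643944  0.24167436] [-0.02440065 -0.01429017 -0.20177103]
dp [-0.009 -0.001  0.02 ] rot [ 0.003 -0.003  0.001]
```

View pics/s4.png

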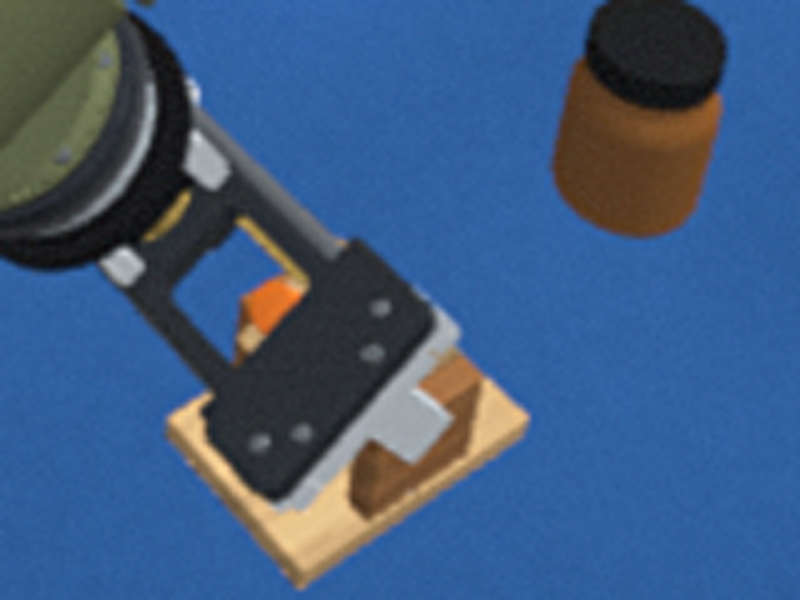

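Emit:
move_arm --series '[{"dp": [0,0,0],"rot": [0,0,0]},{"dp": [0,0,0],"rot": [0,0,0]},{"dp": [0,0,0],"rot": [0,0,0]},{"dp": [0,0,0],"rot": [0,0,0]},{"dp": [0,0,0],"rot": [0,0,0]},{"dp": [0,0,0],"rot": [0,0,0]},{"dp": [0,0,0],"rot": [0,0,0]},{"dp": [0,0,0],"rot": [0,0,0]},{"dp": [0,0,0],"rot": [0,0,0]},{"dp": [0,0,0],"rot": [0,0,0]}]' --claw 0

```text
t: 10.15
ee_pos: [0.4236, -0.3266, 0.2406]
orientation: [-0.031, 0.948, 0.099, 0.3]
wrist_force: [-0.6, 0.3, 0.1]
finger_gap: 0.33
finger_force: 0.0
```

Emit:
move_arm --series '[{"dp": [0,0,0],"rot": [0,0,0]},{"dp": [0,0,0],"rot": [0,0,0]},{"dp": [0,0,0],"rot": [0,0,0]},{"dp": [0,0,0],"rot": [0,0,0]},{"dp": [0,0,0],"rot": [0,0,0]},{"dp": [0,0,0],"rot": [0,0,0]},{"dp": [0,0,0],"rot": [0,0,0]}]'

```text
t: 10.73
ee_pos: [0.4236, -0.3266, 0.2407]
orientation: [-0.031, 0.948, 0.099, 0.3]
wrist_force: [1.0, 0.7, 0.7]
finger_gap: 0.185
finger_force: 30.0
```

Emit:
move_arm --series '[{"dp": [0,0,-0.08],"rot": [0,0,0]},{"dp": [0,0,-0.16],"rot": [0,0,0]},{"dp": [0,0,-0.26],"rot": [0,0,0]},{"dp": [0,0,-0.38],"rot": [0,0,0]},{"dp": [0,0,-0.5],"rot": [0,0,0]},{"dp": [0,0,-0.5],"rot": [0,0,0]}]'

```text
t: 11.23
ee_pos: [0.3661, -0.3391, 0.3257]
orientation: [-0.028, 0.948, 0.099, 0.301]
wrist_force: [0.8, -1.1, -0.3]
finger_gap: 0.181
finger_force: 30.0
```

```bash
python3 -c "
from plan import *
o=env.get_obs();print(pose()[0],o['wrist_force'],o['finger_gap'],o['finger_force'])
to(np.array([.5,-.25,.25]),-78,0);to([.5,-.05,.24],-40,0)
"
```

```text
[ 0.36613459 -0.33907199  0.32568132] [ 0.7813335  -1.12763794 -0.29147527] 0.18130754857210582 29.961000680923462
dp [ 0.911 -0.296  0.003] rot [ 0.009 -0.783 -0.002]
dp [ 1.053 -1.275  0.157] rot [ 0.268 -0.751 -0.82 ]
```

Emit:
move_arm --series '[{"dp": [0.91,-0.3,0],"rot": [0.009,-0.783,-0.002]},{"dp": [0.91,-0.3,0],"rot": [0.009,-0.783,-0.002]},{"dp": [0.91,-0.3,0],"rot": [0.009,-0.783,-0.002]},{"dp": [0.91,-0.3,0],"rot": [0.009,-0.783,-0.002]},{"dp": [0.91,-0.3,0],"rot": [0.009,-0.783,-0.002]},{"dp": [0.91,-0.3,0],"rot": [0.009,-0.783,-0.002]},{"dp": [0.91,-0.3,0],"rot": [0.009,-0.783,-0.002]},{"dp": [0.91,-0.3,0],"rot": [0.009,-0.783,-0.002]}]'

```text
t: 11.9
ee_pos: [0.5006, -0.2489, 0.4254]
orientation: [-0.003, 0.994, 0.106, -0.001]
wrist_force: [-0.7, 0.2, -1.1]
finger_gap: 0.186
finger_force: 30.0
```

```bash
python3 -c "
from plan import *
o=env.get_obs();print(pose()[0],o['wrist_force'],o['finger_gap'],o['finger_force'])
to([.52,.204,.24],-78,0)
"
```

```text
[ 0.50060653 -0.24886757  0.42536732] [-0.7429259   0.23441249 -1.10622809] 0.1856603073562434 29.96010661125183
dp [ 0.571 -2.193  0.04 ] rot [-0.008  0.002  0.003]
```

Emit:
move_arm --series '[{"dp": [0.25,-1,0],"rot": [0,0,0]},{"dp": [0.25,-1,0],"rot": [0,0,0]},{"dp": [0.25,-1,0],"rot": [0,0,0]},{"dp": [0.25,-1,0],"rot": [0,0,0]},{"dp": [0.25,-1,0],"rot": [0,0,0]},{"dp": [0.25,-1,0],"rot": [0,0,0]},{"dp": [0.25,-1,0],"rot": [0,0,0]}]'

```text
t: 12.48
ee_pos: [0.5072, -0.0422, 0.427]
orientation: [-0.003, 0.994, 0.106, -0.001]
wrist_force: [0.6, -0.1, -0.1]
finger_gap: 0.185
finger_force: 30.0
```

Emit:
move_arm --series '[{"dp": [0.26,-1,0],"rot": [0,0,0]},{"dp": [0.26,-1,0],"rot": [0,0,0]},{"dp": [0.26,-1,0],"rot": [0,0,0]},{"dp": [0.26,-1,0],"rot": [0,0,0]},{"dp": [0.26,-1,0],"rot": [0,0,0]},{"dp": [0.26,-1,0],"rot": [0,0,0]},{"dp": [0.26,-1,0],"rot": [0,0,0]}]'

```text
t: 13.07
ee_pos: [0.517, 0.1633, 0.4277]
orientation: [-0.003, 0.994, 0.106, -0.002]
wrist_force: [-0.4, -0.4, -1.8]
finger_gap: 0.185
finger_force: 30.0
```

```bash
python3 -c "
from plan import *
print(pose()[0]); to([.52,.204,.165],-78,0)
"
```

```text
[0.51697368 0.16334417 0.42766453]
dp [ 0.059 -0.193  0.414] rot [-0.007  0.004  0.003]
```

Emit:
move_arm --series '[{"dp": [0.059,-0.193,0.1],"rot": [-0.007,0.004,0.003]},{"dp": [0.059,-0.193,0.2],"rot": [-0.007,0.004,0.003]},{"dp": [0.059,-0.193,0.33],"rot": [-0.007,0.004,0.003]},{"dp": [0.059,-0.193,0.414],"rot": [-0.007,0.004,0.003]},{"dp": [0.059,-0.193,0.414],"rot": [-0.007,0.004,0.003]},{"dp": [0.059,-0.193,0.414],"rot": [-0.007,0.004,0.003]}]'

```text
t: 13.57
ee_pos: [0.5205, 0.2022, 0.3459]
orientation: [0.0, 0.995, 0.103, 0.0]
wrist_force: [0.3, 0.1, -0.9]
finger_gap: 0.188
finger_force: 30.0
```

```bash
python3 -c "
from plan import *
print(pose()[0]); to([.52,.204,.165],-78,0)
im,d=env.get_image('side'); cv2.imwrite('pics/s5.png',cv2.resize(im[140:215,180:280],(800,600),interpolation=cv2.INTER_CUBIC))
"
```

```text
[0.5204789  0.20219862 0.34586326]
dp [-0.001 -0.009  0.004] rot [ 0.001 -0.    -0.005]
```

View pics/s5.png

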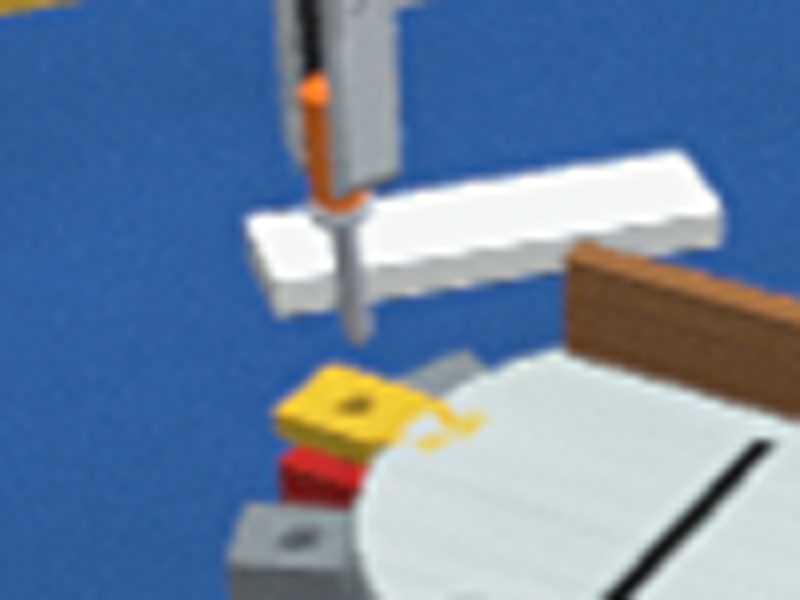

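```bash
cat > proj.py <<'E'
from h import *
def proj(n,p):
    m=env.camera_model(n);K=np.array(m["K"]);q=m["rotation"]
    c=R.from_quat([q[1],q[2],q[3],q[0]]).inv().apply(np.array(p)-np.array(m["position"])); return (K@c/c[2])[:2].round(2)
E
python3 -c "
from proj import *
p,Rm=pose(); f=lambda s:p+Rm.apply([0,0,.18+.08-s])
for n in('side','top'):
  for s in(0,.003,.052,.075,.096): print(n,s,f(s).round(4),proj(n,f(s)))
  print(proj(n,[.5202,.204,.06]))
im,d,P=cloud('side')
hsv=cv2.cvtColor(im,cv2.COLOR_BGR2HSV).astype(int)
for v in range(160,186):
  r=[(u,round(float(d[v,u]),3),*P[v,u].round(3)) for u in range(214,232) if 0<d[v,u]<1.12 and P[v,u,2]>.075]
  if r: a=np.array(r); print(v,a[0,0],a[-1,0],np.median(a[:,2:],0))
"
```

```text
side 0 [0.5211 0.2026 0.087 ] [223.63 182.05]
side 0.003 [0.5211 0.2026 0.09  ] [223.58 181.07]
side 0.052 [0.521  0.2026 0.139 ] [222.65 164.71]
side 0.075 [0.5209 0.2026 0.162 ] [222.19 156.74]
side 0.096 [0.5209 0.2026 0.183 ] [221.77 149.29]
[223.62 190.5 ]
top 0 [0.5211 0.2026 0.087 ] [202.83 206.45]
top 0.003 [0.5211 0.2026 0.09  ] [202.71 206.36]
top 0.052 [0.521  0.2026 0.139 ] [200.71 204.81]
top 0.075 [0.5209 0.2026 0.162 ] [199.7  204.04]
top 0.096 [0.5209 0.2026 0.183 ] [198.74 203.29]
[203.34 207.57]
160 218.0 229.0 [0.5175 0.1825 0.1625]
161 219.0 229.0 [0.518 0.184 0.159]
162 219.0 228.0 [0.5175 0.1875 0.1545]
163 219.0 226.0 [0.5165 0.192  0.15  ]
164 219.0 226.0 [0.518 0.195 0.146]
165 219.0 226.0 [0.518  0.195  0.1425]
166 219.0 226.0 [0.518 0.195 0.14 ]
167 219.0 225.0 [0.517 0.194 0.138]
168 222.0 224.0 [0.521 0.198 0.131]
169 222.0 225.0 [0.5205 0.197  0.1295]
170 222.0 225.0 [0.521  0.1995 0.1245]
171 222.0 225.0 [0.521  0.198  0.1225]
172 222.0 225.0 [0.5205 0.199  0.1195]
173 222.0 225.0 [0.5205 0.198  0.117 ]
174 222.0 225.0 [0.521 0.2   0.113]
175 223.0 225.0 [0.522 0.2   0.11 ]
176 223.0 226.0 [0.523  0.2005 0.106 ]
177 223.0 226.0 [0.523 0.199 0.104]
178 223.0 226.0 [0.5235 0.1995 0.1005]
179 223.0 226.0 [0.522 0.198 0.099]
180 223.0 226.0 [0.5235 0.2005 0.094 ]
181 224.0 226.0 [0.5245 0.2    0.0905]
182 224.0 225.0 [0.5235 0.2025 0.0865]
```

```bash
cat > tilt.py <<'E'
from proj import *
p,Rm=pose(); f=lambda s:p+Rm.apply([0,0,.26-s])
S=np.linspace(0,.06,61); uv=np.array([proj('side',f(s)) for s in S])
im,d,P=cloud('side'); T=uv[0]
g=im.astype(float)
rows=[];L=[]
for v in range(int(uv[0,1])-14,int(uv[0,1])+1):
    ue=np.interp(v,uv[::-1,1],uv[::-1,0]); seg=slice(int(ue)-6,int(ue)+8)
    k=(d[v,seg]>0)&(P[v,seg,2]>.068)&(P[v,seg,1]<.23)   # near-range pixels
    # subpixel: colour-distance weight from local background (both sides)
    row=g[v,seg]; bg0,bg1=row[:2].mean(0),row[-2:].mean(0); n=len(row); u=np.arange(n)
    bg=np.where((u<n/2)[:,None],bg0,bg1); w=np.linalg.norm(row-bg,axis=1); w[w<25]=0
    cd=(np.nonzero(k)[0].mean()+seg.start) if k.any() else np.nan
    cc=(w*u).sum()/w.sum()+seg.start if w.sum() else np.nan
    rows.append((v,cd-ue,cc-ue))
r=np.array(rows);np.set_printoptions(suppress=True,linewidth=150);print(r.round(2).T)
print("mean",np.nanmean(r,0)); ok=~np.isnan(r[:,1]);print(np.polyfit(r[ok,0],r[ok,1],1))
ok=~np.isnan(r[:,2]);print(np.polyfit(r[ok,0],r[ok,2],1))
q=env.camera_model('side')['rotation'];print("cam right",R.from_quat([q[1],q[2],q[3],q[0]]).apply([1,0,0]))
# hole in ear: dark yellow spot
m=np.array([proj('side',[.5202,.204,.06])]);u0,v0=m[0].astype(int)
hsv=cv2.cvtColor(im,cv2.COLOR_BGR2HSV)[v0-4:v0+6,u0-6:u0+8,2].astype(float); w=np.clip(170-hsv,0,None); 
print(hsv.astype(int));
E
python3 tilt.py
```

```text
[[167.   168.   169.   170.   171.   172.   173.   174.   175.   176.   177.   178.   179.   180.   181.  ]
 [ -0.29   0.65   0.6    0.54   0.48   0.42   0.36   0.3    0.75   1.19   1.13   1.07   1.02   0.96   0.9 ]
 [ -0.88  -0.41  -0.3    0.03   0.07   0.09  -0.43  -1.05  -0.21  -0.03   1.12   0.13   1.2    0.97   0.55]]
mean [174.           0.67443746   0.05721809]
[  0.06516811 -10.66481316]
[  0.10455684 -18.13567194]
cam right [ 0.92801113 -0.37255158  0.00081029]
[[158 158 138 221 253 244 219 191 143 147 151 159 156 157]
 [158 136 218 246 245 243 245 247 250 243 194 147 149 151]
 [141 216 243 242 241 242 240 239 240 243 247 246 243 218]
 [235 245 242 239 243 240 229 207 204 224 240 242 242 241]
 [246 242 240 238 233 207 161 143 146 199 235 240 239 238]
 [240 242 240 238 230 206 181 169 184 225 238 238 236 235]
 [193 229 237 236 240 243 243 241 239 239 238 236 236 236]
 [139 154 168 192 229 239 241 241 241 239 237 236 235 229]
 [136 137 132 132 142 157 189 227 237 235 232 232 231 222]
 [150 156 145 139 135 130 135 144 160 174 174 197 225 218]]
```

```bash
python3 -c "
from plan import *
to([.5206,.2041,.158],-78,-2.4)
"
```

```text
dp [ 0.04  -0.004  0.049] rot [ 0.001 -0.058 -0.003]
```

Emit:
move_arm --series '[{"dp": [0.04,-0.004,0.03],"rot": [0.001,-0.058,-0.003]},{"dp": [0.04,-0.004,0.049],"rot": [0.001,-0.058,-0.003]},{"dp": [0.04,-0.004,0.049],"rot": [0.001,-0.058,-0.003]},{"dp": [0.04,-0.004,0.049],"rot": [0.001,-0.058,-0.003]}]'

```text
t: 14.05
ee_pos: [0.5275, 0.2064, 0.3366]
orientation: [0.002, 0.994, 0.105, -0.021]
wrist_force: [0.1, -1.3, -1.1]
finger_gap: 0.183
finger_force: 30.0
```

```bash
cat > t2.py <<'E'
from proj import *
p,Rm=pose(); g=p+Rm.apply([0,0,.18]); print("grasp",g.round(4))
L=lambda z:proj('side',[g[0],g[1],z])
zs=np.linspace(.05,.16,56); uv=np.array([L(z) for z in zs])
C=[]
for i in range(4):
    im,d,P=cloud('side')
    for v in range(int(L(g[2]-.08)[1])-13,int(L(g[2]-.08)[1])+1):
        ue=np.interp(v,uv[::-1,1],uv[::-1,0]); a=int(ue)-5
        k=(d[v,a:a+12]>0)&(P[v,a:a+12,2]>.066)&(P[v,a:a+12,1]<.23)&(P[v,a:a+12,1]>.17)
        if k.any() and k.sum()<7: C.append((v,np.nonzero(k)[0].mean()+a-ue))
C=np.array(C); f=np.polyfit(C[:,0],C[:,1],1); vt=L(g[2]-.08)[1]
print("slope",f[0],"mean",C[:,1].mean(),"at tip",np.polyval(f,vt),"vertical line at ear",L(.06),"tip row pred",vt,"max row",C[:,0].max())
cv2.imwrite('pics/s6.png',cv2.resize(im[140:215,180:280],(800,600),interpolation=cv2.INTER_CUBIC))
E
python3 t2.py
```

```text
grasp [0.5199 0.2048 0.1568]
slope 0.009445986875257668 mean -0.1499047992585787 at tip -0.0883169648318991 vertical line at ear [223.42 190.37] tip row pred 185.02 max row 185.0
```

View pics/s6.png

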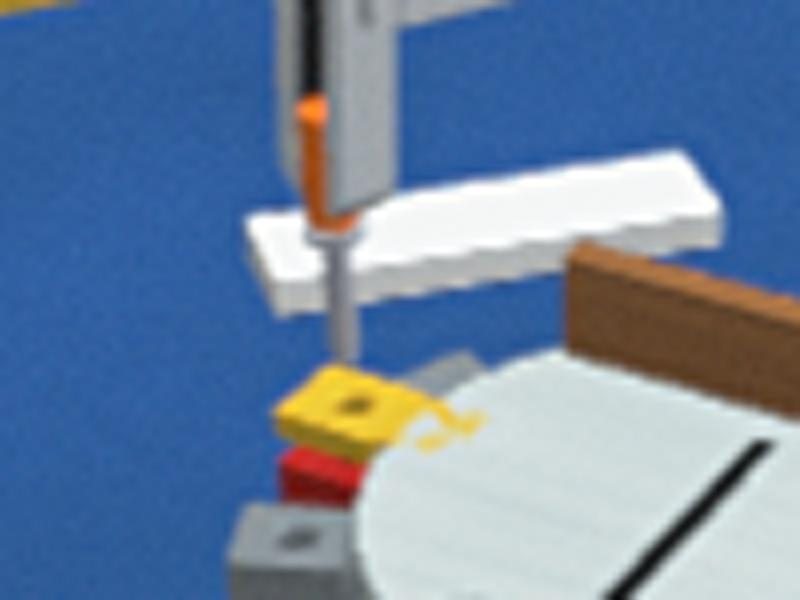

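```bash
python3 -c "
from plan import *
to([.5214,.2041,.146],-78,-2.4);to([.5214,.2041,.134],-78,-2.4)
"
```

```text
dp [0.008 0.006 0.054] rot [-0.     0.002  0.002]
dp [0.011 0.006 0.114] rot [-0.     0.002  0.002]
```

Emit:
move_arm --series '[{"dp": [0.008,0.006,0.03],"rot": [0,0,0]},{"dp": [0.008,0.006,0.054],"rot": [0,0,0]},{"dp": [0.008,0.006,0.054],"rot": [0,0,0]},{"dp": [0.009,0.006,0.07],"rot": [0,0,0]},{"dp": [0.009,0.006,0.08],"rot": [0,0,0]},{"dp": [0.01,0.006,0.09],"rot": [0,0,0]},{"dp": [0.01,0.006,0.1],"rot": [0,0,0]},{"dp": [0.01,0.006,0.1],"rot": [0,0,0]}]'

```text
t: 14.92
ee_pos: [0.5289, 0.2057, 0.3158]
orientation: [0.002, 0.994, 0.105, -0.022]
wrist_force: [0.4, -1.0, -1.3]
finger_gap: 0.188
finger_force: 30.0
```

```bash
python3 -c "
from plan import *
p,Rm=pose();print((p+Rm.apply([0,0,.18])).round(4),env.get_obs()['wrist_force'],env.get_obs()['wrist_torque'])"; python3 t2.py
```

```text
[0.521 0.204 0.136] [ 0.35634366 -0.9759073  -1.33721925] [-0.01935595  0.03163024 -0.06283565]
grasp [0.521 0.204 0.136]
slope 0.02295166241101616 mean -0.18940182907370465 at tip -0.0014277139274812 vertical line at ear [223.89 190.44] tip row pred 191.69 max row 189.0
```

Emit:
move_arm --series '[{"dp": [0.001,0,0.02],"rot": [0,0,0]},{"dp": [0.002,0,0.04],"rot": [0,0,0]},{"dp": [0.002,0,0.05],"rot": [0,0,0]},{"dp": [0.002,0,0.05],"rot": [0,0,0]}]'

```text
t: 15.45
ee_pos: [0.5288, 0.2056, 0.3055]
orientation: [0.002, 0.994, 0.105, -0.023]
wrist_force: [0.2, 0.7, -0.6]
finger_gap: 0.187
finger_force: 30.0
```

Emit:
move_arm --series '[{"dp": [0.001,0,0.02],"rot": [0,0,0]},{"dp": [0.002,0,0.04],"rot": [0,0,0]},{"dp": [0.003,0,0.06],"rot": [0,0,0]},{"dp": [0.003,0,0.075],"rot": [0,0,0]},{"dp": [0.003,0,0.075],"rot": [0,0,0]}]'

```text
t: 15.87
ee_pos: [0.5287, 0.2056, 0.2905]
orientation: [0.002, 0.994, 0.105, -0.023]
wrist_force: [-0.1, 0.4, -0.9]
finger_gap: 0.189
finger_force: 30.0
```

Emit:
move_arm --series '[{"dp": [0.001,0,0.03],"rot": [0,0,0]},{"dp": [0.003,0,0.06],"rot": [0,0,0]},{"dp": [0.004,0,0.085],"rot": [0,0,0]},{"dp": [0.004,0,0.09],"rot": [0,0,0]},{"dp": [0.004,0,0.09],"rot": [0,0,0]}]'

```text
t: 16.28
ee_pos: [0.5288, 0.2057, 0.2728]
orientation: [0.002, 0.994, 0.105, -0.022]
wrist_force: [0.8, 0.6, -1.1]
finger_gap: 0.183
finger_force: 30.0
```

Emit:
move_arm --series '[{"dp": [0,0,0.005],"rot": [0,0,0]},{"dp": [0,0,0.01],"rot": [0,0,0]},{"dp": [0,0,0.01],"rot": [0,0,0]}]'

```text
t: 16.53
ee_pos: [0.5288, 0.2057, 0.2715]
orientation: [0.002, 0.994, 0.105, -0.022]
wrist_force: [0.5, -0.2, 1.0]
finger_gap: 0.185
finger_force: 30.0
```

Emit:
move_arm --series '[{"dp": [0,0,0.005],"rot": [0,0,0]},{"dp": [0,0,0.008],"rot": [0,0,0]},{"dp": [0,0,0.008],"rot": [0,0,0]}]'

```text
t: 16.78
ee_pos: [0.5289, 0.2058, 0.2713]
orientation: [0.002, 0.994, 0.105, -0.021]
wrist_force: [-2.0, 1.1, 12.6]
finger_gap: 0.187
finger_force: 30.0
```

Emit:
move_arm --series '[{"dp": [0,0,0],"rot": [0,0,0]},{"dp": [0,0,0],"rot": [0,0,0]},{"dp": [0,0,0],"rot": [0,0,0]},{"dp": [0,0,0],"rot": [0,0,0]},{"dp": [0,0,0],"rot": [0,0,0]},{"dp": [0,0,0],"rot": [0,0,0]}]' --claw 0.4

```text
t: 17.28
ee_pos: [0.5286, 0.2056, 0.2695]
orientation: [0.002, 0.994, 0.105, -0.022]
wrist_force: [0.7, 0.8, 0.7]
finger_gap: 0.398
finger_force: 0.0
```

Emit:
move_arm --series '[{"dp": [0,0,-0.1],"rot": [0,0,0]},{"dp": [0,0,-0.25],"rot": [0,0,0]},{"dp": [0,0,-0.45],"rot": [0,0,0]},{"dp": [0,0,-0.65],"rot": [0,0,0]},{"dp": [-0.4,0.8,-0.8],"rot": [0,0,0]},{"dp": [-0.4,0.8,-0.8],"rot": [0,0,0]},{"dp": [-0.4,0.8,-0.8],"rot": [0,0,0]},{"dp": [-0.4,0.8,-0.8],"rot": [0,0,0]},{"dp": [-0.4,0.8,-0.8],"rot": [0,0,0]}]'

```text
t: 18.03
ee_pos: [0.4897, 0.0305, 0.4343]
orientation: [0.003, 0.994, 0.104, -0.021]
wrist_force: [0.7, -0.1, 0.1]
finger_gap: 0.402
finger_force: 0.0
```

```bash
python3 -c "
from meas import *
print(env.get_obs()['t'],env.get_obs()['wrist_force'])
r=[]
for n,sl in(('side',np.s_[150:240,170:290]),('top',np.s_[165:255,170:290])):
  im,d,P=cloud(n); r.append(cv2.resize(im[sl],(400,300),interpolation=cv2.INTER_CUBIC))
  hsv=cv2.cvtColor(im,cv2.COLOR_BGR2HSV); o=(hsv[...,0]>4)&(hsv[...,0]<16)&(hsv[...,1]>200)&(np.hypot(P[...,0]-.52,P[...,1]-.204)<.04)&(d>0)
  p=P[o]; print(n,len(p),p.mean(0).round(4),np.percentile(p[:,2],[2,98]).round(4))
  k=(hsv[...,2]<60)&(abs(P[...,2]-.109)<.006)&(d>0)&(np.hypot(P[...,0]-.49,P[...,1]-.01)<.04); print('knob',P[k].mean(0).round(4))
cv2.imwrite('pics/f.png',np.hstack(r))"
```

```text
18.0333 [ 0.73297438 -0.10733969  0.08139085]
side 70 [0.5172 0.1975 0.0901] [0.0593 0.1086]
knob [0.4933 0.008  0.1079]
top 12 [0.509  0.1962 0.0665] [0.0397 0.1084]
knob [nan nan nan]<string>:9: RuntimeWarning: Mean of empty slice.
  ret = um.true_divide(
```

View pics/f.png

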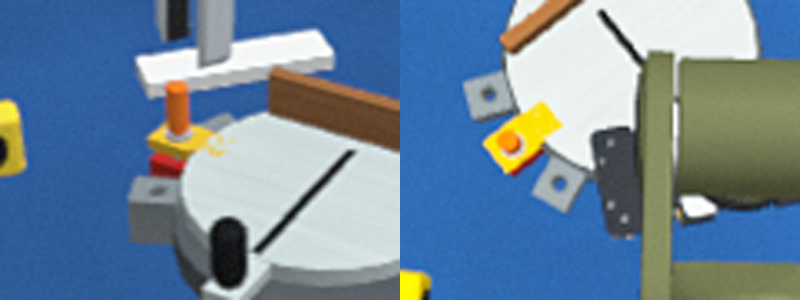

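The side view shows the pin upright at crop (177,110) with its collar on the yellow ear. The top view shows the handle centred over the ear at crop (511,142). The 12.6 N push at the predicted seated height confirms the collar is home.

```bash
python3 -c "
from bench import env
print(env.close_job())"
```

```text
the job is handed in; nothing more can be done
None
```

The table is turned into the red-lug stop and the pin is released upright through the ear and red lug, with its collar on the ear. The arm never went near the tape measure, jar or offcut. The job was handed in at about 18 s, and no verdict was returned.

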